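# Dock a vial rack on the incubator's loading deck

## Robot

A 6-joint arm with a two-finger parallel gripper is mounted at the origin on the work surface. World frame = base frame: x ahead of the robot, y to its left, z up, the work surface at z = 0. Lengths are in m, angles in degrees, forces in N, time in s.
With the tool pointing down it reaches from about 0.25 to 0.8 m from the base axis. Payload 8.5 kg.
Tool frame: the origin (TCP) lies at the very end of the fingers, on their centre line; the grasp point (between the pads) lies 19 mm behind it; y points along the fingers, z is the direction in which the jaws open and shut, and the axes are right-handed (so a half turn about y gives the same grasp; the last joint's range is limited). The gripper opens to 85 mm and grips with 20 to 120 N. Pads are 22 mm wide; open, the fingers measure 114 mm over their backs; the gripper's body (76 mm by 85 mm) begins 54 mm behind the grasp point. The pads swing forward as they close: fully open they stand 13 mm farther back than shut.
Start: joints at [68.64, 13.648, -0.773, 75.585, 0, 90], TCP at [0.191, 0.489, 0.231] pointing down, gripper open.
Joint ranges: [-152.45, 152.45], [-59.26, 108.67], [-65.41, 83.53], [-104.44, 129.93], [-82.83, 76.93], [-180, 180]. Speed limits (degrees/s): [127.2, 127.2, 159.86, 180, 180, 180].

## Interface

Orientations are given as a 3x3 rotation matrix whose columns are the frame's x, y, z axes.
In Python, from workcell import * gives the robot as it stands. Calls block until the motion is done:
- move_pose(position, orientation): joint-space move of the TCP to a pose.
- servo_line(position, attitude=None, speed=0.15): straight line of the TCP; attitude=None keeps the orientation; speed is the mean speed in m/s.
- move_j(angles): joint-space move.
- move_gripper(opening, strength=None): finger opening in m; strength is the grip in N (None keeps the last); returns when the fingers have stopped.
- wait(seconds).
- inverse_kinematics(position, orientation): joint angles nearest the present ones, or None.
- state(): the state.
- snapshot(name): name is "scene" or "side" or "wrist"; returns a dict with "color" (384x512x3 uint8, blue, green, red), "fov_y" (degrees; the focal length in pixels is half the picture's height over the tangent of half this angle, whatever the lens; pixels are square), "cx", "cy" (the principal point, pixels), "rvec" (rotation vector, rad) and "tvec" (3), from world to camera coordinates, as OpenCV has them; the wrist camera has in their place "mount" (4x4, takes a point from camera to tool coordinates, whose origin is the TCP and whose axes are the tool frame's). Camera axes: x right, y down, z forward; pixel columns grow to the right and rows downward; lengths in m; the calibration is good to about 2 mm. A picture is of the moment at which its call begins: read the wrist's pose just before it. There is no depth.
A pose or a line that the arm cannot do raises Unreachable and nothing moves.
- finish_job(): hands the job in, once; it reports no verdict.
Trained networks look in the newest picture that a camera, given by its name, has taken for a name from the list of things; names that differ only in an ending like _2 or _b are one class to them, and where a whole thing is asked for, a point or a joint stands for the part that bears it (a point fixed in the world has none). Each returns a list of dicts, best first, with "p" (0 to 1); they miss things now and then, are a little off and sometimes report something else, mostly with a low value. They report only what shows in the picture. A call takes as long as a camera call.
- regions_of(query, camera): "mask" (384x512 bool, what is visible of it) and "point" ([column, row] in pixels, amid what is visible of it).
The state is a dict: "t": time; "joint_positions": joint angles; "qvel": joint speeds; "effort": joint torques, N m; "eef_pos": TCP position; "tcp_rot": TCP orientation; "wrist_force": force on the tool from outside, world axes, zero at the start; "wrist_torque": the same for the moment, N m; "grip_width": finger opening in m.
Only numpy, scipy, OpenCV 4.12 (cv2) and the standard library are available. Lean on these libraries where they do the work, as an engineer would, in place of code of your own. Each camera call takes 0.05 s, during which the arm holds its last target.

## Task

Dock the vial rack on the grey loading deck: rest its plate on top of the brass locating pin, long side along the black fence and hole end over the pin's end of the deck, then slide it gently along the fence until the hole drops over the pin. Leave the rack lying flat on the deck with the pin in its hole, never forcing it against the pin, and do not disturb the bottle, the dish stack or the green box.

Things in the scene. Friction and masses are not known exactly. Their poses are not given: they have to be found in the camera images.
- deck: Fixed grey loading deck, 140 mm (x) by 320 mm (y), top face 16 mm above the bench; origin at the centre of its underside. A black fence runs along y on its whole far (+x) side: inner face at x = +45.5 mm, 18 mm higher than the top face. With the rack's plate along the fence, touching it or up to 1 mm off, the hole runs in line with the pin.
- pin_mark (a point): Middle of the dark slot in the deck's top, at x 0, y +50, z +16 mm in the deck frame; axes as the deck's. The brass pin (12 mm diameter, 7 mm high, top edge chamfered 1.5 mm) is clamped rigidly on the slot's midline x = 0, up to 16 mm either way from this mark along y: its exact place is not measured; find it by feel or sight. Forced with more than 25 N it is damaged.
- rack_grip (a point): Centre of the blue grip of the loose rack (0.25 to 0.45 kg), 42 mm above the plate's underside, over the plate's centre. Grip: upright slab 14 mm (y) by 44 mm (x), top 63 mm above the underside. White plate 90 (x) by 190 (y) by 8 mm. Fixed vials, 48 mm high, at y -51 to -91 mm; hole at the +y end. Docked, its axes lie as the deck's and this point is 58 mm above the bench.
- rack_hole (a point): Centre of the plate's only hole (through, 15 mm diameter) at the plate's underside, at x 0, y +50 mm from the plate's centre; 45 mm of plate lie beyond it. Let go on the pin's top, the plate leans from the pin to its vial end on the deck, and slides when its grip is pushed with a few N; with the pin in the hole it lies flat and this point is 16 mm above the bench.
- reagent: Bystander: white bottle with green cap, 44 mm diameter, 75 mm high, standing; origin at the centre of its underside.
- dishes: Bystander: stack of two white culture dishes, 84 mm diameter, 28 mm high; origin at the centre of its underside.
- capbox: Bystander: open green box 80 by 110 mm, 35 mm high; origin at the centre of its underside.

How it is judged (in metres and radians):
On the way:
1. the rack's plate rests on top of the pin, not yet in the hole, near the mark (z of rack_hole in the frame of deck between 0.02 and 0.028 m and horizontal distance between rack_hole and pin_mark below 0.05 m and contact force between rack and pin above 0.2 N), for 0.1 s.
At the end, for the whole second after the job is handed in: the plate lies flat on the deck (hole end within 1.5 mm of the top face, tilt under 0.02 rad) with the pin in its hole (hole within 19 mm of the mark), along the fence within 0.06 rad, hole end at the mark's end, at rest and released (z of rack_hole in the frame of deck between 0.0135 and 0.0175 m and angle between rack_grip's own z axis and vertical below 0.02 rad and horizontal distance between rack_hole and pin_mark below 0.019 m and angle between the y axis of rack_grip and the y axis of deck, either way round below 0.06 rad and horizontal distance between rack_grip and deck below 0.03 m and linear speed of rack below 0.01 m/s); the robot touches nothing.
It fails at once if the rack is forced against the pin (over 25 N) (contact force between rack and pin above 25 N).
It fails at once if the rack is tipped by more than 0.35 rad (angle between rack_grip's own z axis and vertical above 0.35 rad).
It fails at once if the bottle is moved more than 15 mm or tipped (distance of reagent from where it was at the start of the episode above 0.015 m or angle between reagent's own z axis and vertical above 0.3 rad).
It fails at once if the dish stack is moved more than 15 mm or tipped (distance of dishes from where it was at the start of the episode above 0.015 m or angle between dishes's own z axis and vertical above 0.3 rad).
It fails at once if the green box is moved more than 15 mm or tipped (distance of capbox from where it was at the start of the episode above 0.015 m or angle between capbox's own z axis and vertical above 0.3 rad).
It also fails if it takes over 64 s, if anything falls off the work surface, if the arm or the gripper's body presses on something with over 40 N, if the wrist force passes 120 N, or if a joint passes its speed limit or range.

## Working session

There is one attempt and no reset: what is moved stays moved. The work goes in short steps, each a Python script; the robot and the scene stay as the last script left them, time stands still between calls to the robot, and variables do not carry over. Pictures are saved under pics/ and viewed, and the job is handed in when it is done.

```bash
mkdir -p pics; ls; python3 - <<'E'
from workcell import *
import cv2
s=state();print({k:s[k] for k in('t','eef_pos','tcp_rot','wrist_force','grip_width')})
for n in('scene','side','wrist'):
    p=snapshot(n);cv2.imwrite(f'pics/{n}0.png',p['color'])
    print(n,{k:v for k,v in p.items() if k!='color'})
    for q in('deck','rack_grip','rack_hole','reagent','dishes','capbox'):
        r=regions_of(q,n)
        print(q,[(round(a['p'],2),a['point'],int(a['mask'].sum())) for a in r[:3]])
print(state()['t'])
E
```

```text
pics
{'t': 0.0, 'eef_pos': array([0.19104785, 0.48855293, 0.2306802 ]), 'tcp_rot': array([[ 9.31309142e-01, -5.64018824e-04,  3.64229274e-01],
       [-3.64229708e-01, -1.32965298e-03,  9.31308194e-01],
       [-4.09768128e-05, -9.99998957e-01, -1.44375039e-03]]), 'wrist_force': array([-0.34711152, -0.48316399,  0.76167655]), 'grip_width': 0.08540262665702063}
scene {'fov_y': 54.550639258534325, 'cx': 251.00577080444387, 'cy': 191.82160545963094, 'rvec': array([ 1.71076903,  2.14180726, -0.58260133]), 'tvec': array([ 0.07855695, -0.49754961,  1.17086292])}
deck [(0.59, [177.8, 160.1], 6484)]
rack_grip [(0.67, [318.3, 180.5], 3017)]
rack_hole [(0.6, [312.6, 184.2], 3023)]
reagent [(0.88, [232.3, 230.4], 485)]
dishes [(0.9, [140.3, 236.9], 1333), (0.35, [233.2, 230.8], 474), (0.28, [179.7, 156.7], 6679)]
capbox [(0.8, [317.8, 260.5], 2328)]
side {'fov_y': 44.23369615668219, 'cx': 258.0356684748542, 'cy': 201.33991589257263, 'rvec': array([ 2.34667375, -0.75442051,  0.29034337]), 'tvec': array([-0.48160678,  0.34124189,  0.72329867])}
deck [(0.55, [280.6, 317.1], 13097)]
rack_grip []
rack_hole [(0.78, [182.1, 195.9], 2870)]
reagent [(0.85, [292.1, 197.0], 619)]
dishes [(0.96, [368.3, 250.1], 1520)]
capbox [(0.64, [250.8, 144.7], 1730)]
wrist {'fov_y': 71.55952204912549, 'cx': 250.91272513624617, 'cy': 194.9293844944239, 'mount': array([[-2.39722034e-04,  9.46487772e-01,  3.22739586e-01,
        -8.14653344e-02],
       [-8.90607983e-04, -3.22739669e-01,  9.46487355e-01,
        -1.43508184e-01],
       [ 9.99999575e-01, -6.05405779e-05,  9.20317375e-04,
        -2.61994567e-04],
       [ 0.00000000e+00,  0.00000000e+00,  0.00000000e+00,
         1.00000000e+00]])}
deck [(0.6, [120.0, 382.5], 46)]
rack_grip []
rack_hole []
reagent []
dishes []
capbox []
1.05
```

View pics/scene0.png

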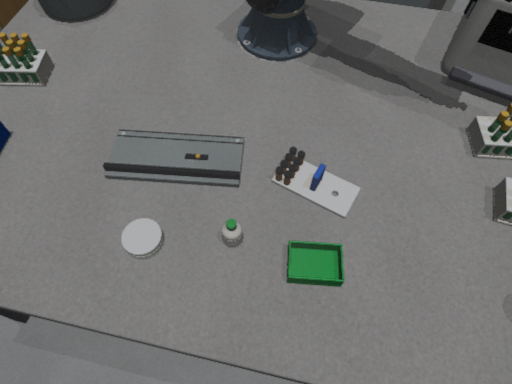

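View pics/side0.png

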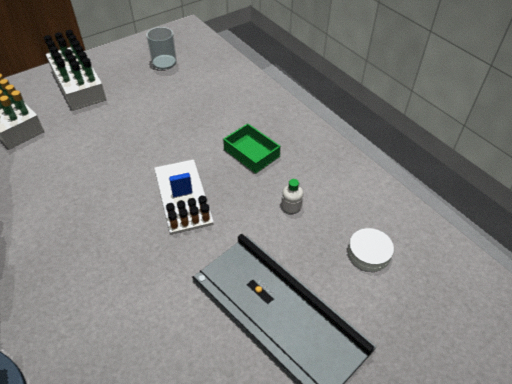

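View pics/wrist0.png

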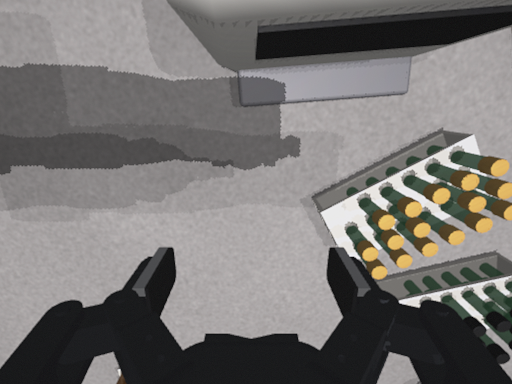

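The scene view shows the deck at (177,158), with its fence on the lower side and the pin at (197,156). The rack is at (316,182), vials to the left and hole at (335,193). Bottle (232,231), dishes (141,237) and box (316,262) are all clear of it. Next I'll project these to positions.

```bash
cat > h.py <<'E'
from workcell import *
import numpy as np, cv2
def cam(name):
    s=state(); p=snapshot(name); h,w=p['color'].shape[:2]
    f=h/2/np.tan(np.radians(p['fov_y'])/2)
    K=np.array([[f,0,p['cx']],[0,f,p['cy']],[0,0,1]])
    if 'mount' in p:
        T=np.eye(4);T[:3,:3]=s['tcp_rot'];T[:3,3]=s['eef_pos'];T=T@p['mount']
        R=T[:3,:3].T;t=-R@T[:3,3]
    else:
        R=cv2.Rodrigues(p['rvec'])[0];t=p['tvec']
    return p['color'],K,R,t
def toplane(c,uv,z):
    _,K,R,t=c; o=-R.T@t; d=(R.T@np.linalg.inv(K)@np.c_[np.atleast_2d(uv),np.ones(len(np.atleast_2d(uv)))].T).T
    return o+d*((z-o[2])/d[:,2:])
def proj(c,P):
    _,K,R,t=c; return cv2.projectPoints(np.atleast_2d(np.array(P,float)),cv2.Rodrigues(R)[0],t,K,None)[0][:,0]
def rotz(yaw): # jaw (tool z) direction at yaw, tool y down
    z=np.array([np.cos(yaw),np.sin(yaw),0]);y=np.array([0,0,-1.]);return np.c_[np.cross(y,z),y,z]
E
python3 - <<'E'
from h import *
c=cam('scene')
for q,z in(('rack_grip',.008),('reagent',.04),('dishes',.02),('capbox',.02),('deck',.02)):
    r=regions_of(q,'scene')[0]; m=r['mask'].astype(np.uint8)
    pts=np.argwhere(m)[:,::-1].astype(float); P=toplane(c,pts,z)[:,:2].astype(np.float32)
    print(q,cv2.minAreaRect(P), P.min(0),P.max(0))
print(toplane(c,[[335,193]],.008),toplane(c,[[197.5,155.5]],.023))
im=c[0]
cv2.imwrite('pics/cr.png',cv2.resize(im[140:225,265:370],None,fx=7,fy=7,interpolation=cv2.INTER_CUBIC))
cv2.imwrite('pics/cd.png',cv2.resize(im[120:195,98:253],None,fx=5,fy=5,interpolation=cv2.INTER_CUBIC))
E
```

```text
rack_grip ((0.5203272104263306, 0.19537673890590668), (0.19657114148139954, 0.11774401366710663), 70.84333038330078) [0.43528208 0.09198324] [0.6053227  0.29563206]
reagent ((0.7091774940490723, 0.0388081893324852), (0.06407506763935089, 0.04396224394440651), 14.928301811218262) [0.67840123 0.01456555] [0.7400857 0.0628255]
dishes ((0.7558822631835938, -0.14681901037693024), (0.09698795527219772, 0.0854797512292862), 34.877132415771484) [ 0.7091857  -0.19146672] [ 0.80321896 -0.09980507]
capbox ((0.7287745475769043, 0.21899718046188354), (0.09286557883024216, 0.11540892720222473), 8.014867782592773) [0.67616445 0.15756936] [0.78239787 0.27894226]
deck ((0.5386801362037659, -0.14834807813167572), (0.15032894909381866, 0.32454073429107666), 8.185622215270996) [ 0.44353056 -0.30962425] [0.6311107  0.01876511]
[[0.54687561 0.24198168 0.008     ]] [[ 0.52542514 -0.09503576  0.023     ]]
```

View pics/cr.png

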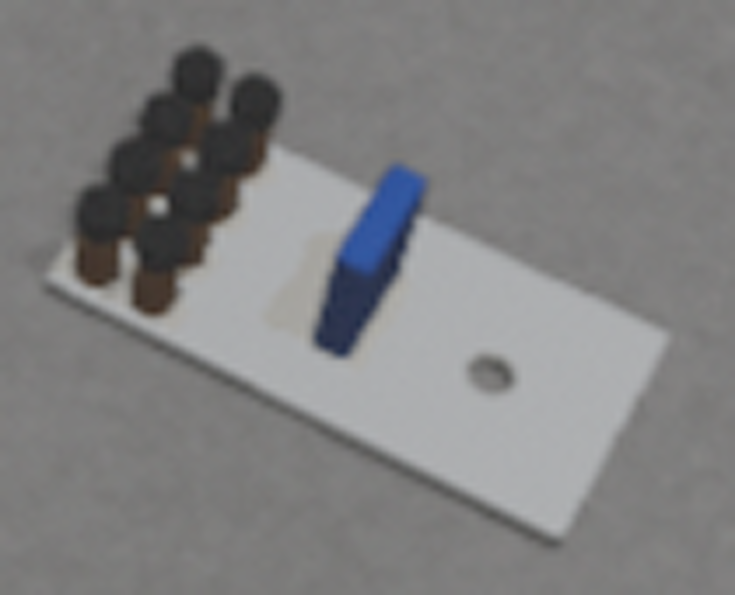

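View pics/cd.png

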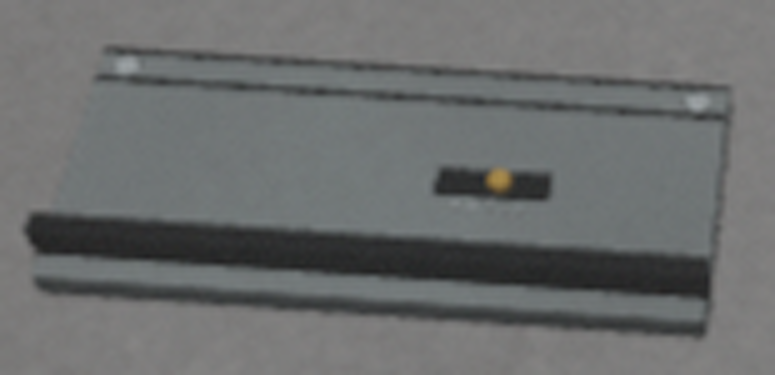

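```bash
python3 - <<'E'
from h import *
move_pose([0.515,0.195,0.16],rotz(np.radians(70.8)))
c=cam('wrist');cv2.imwrite('pics/w1.png',c[0]);np.savez('w1.npz',im=c[0],K=c[1],R=c[2],t=c[3])
move_pose([0.53,-0.14,0.17],rotz(np.radians(98)))
c=cam('wrist');cv2.imwrite('pics/w2.png',c[0]);np.savez('w2.npz',im=c[0],K=c[1],R=c[2],t=c[3])
s=state();print(s['t'],s['eef_pos'],s['joint_positions'])
E
```

```text
4.3417 [ 0.53025406 -0.13890424  0.17001202] [-1.46865503e+01  1.74395624e+01 -4.61174561e+00  6.79493902e+01
  1.30574274e-02 -2.27433769e+01]
```

View pics/w1.png

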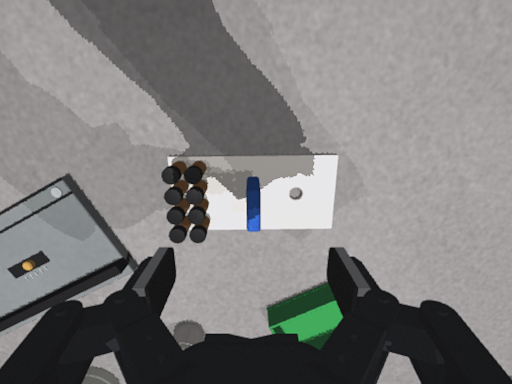

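View pics/w2.png

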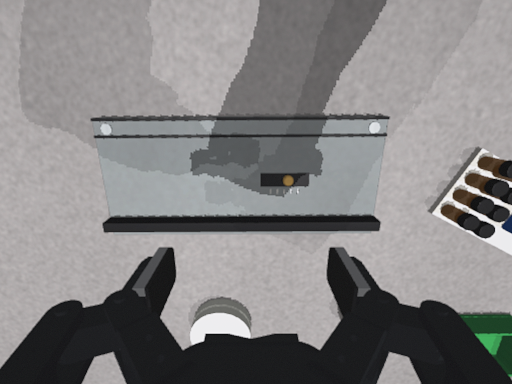

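```bash
python3 - <<'E'
import cv2
a=cv2.imread('pics/w1.png');b=cv2.imread('pics/w2.png')
cv2.imwrite('pics/w1z.png',cv2.resize(a[145:250,155:350],None,fx=4,fy=4,interpolation=cv2.INTER_CUBIC))
cv2.imwrite('pics/w2z.png',cv2.resize(b[105:240,85:245],None,fx=4.4,fy=4.4,interpolation=cv2.INTER_CUBIC))
cv2.imwrite('pics/w2y.png',cv2.resize(b[105:240,235:395],None,fx=4.4,fy=4.4,interpolation=cv2.INTER_CUBIC))
E
```

```text
(no output)
```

View pics/w1z.png

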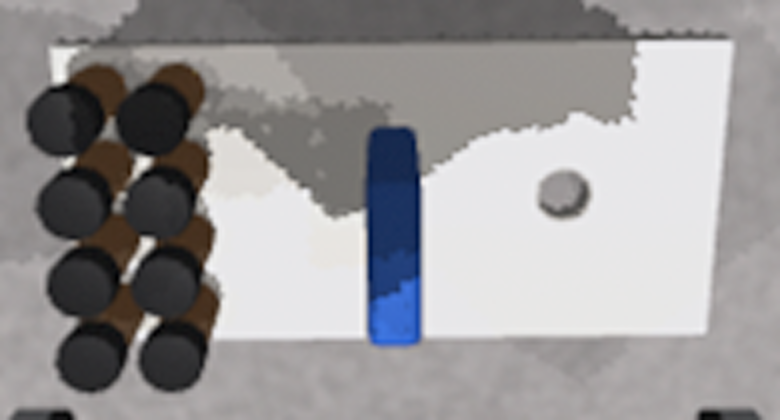

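View pics/w2z.png

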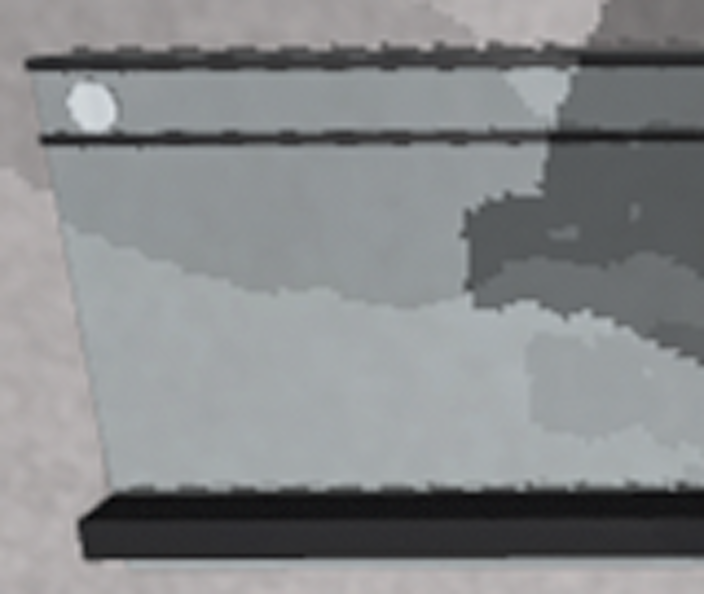

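View pics/w2y.png

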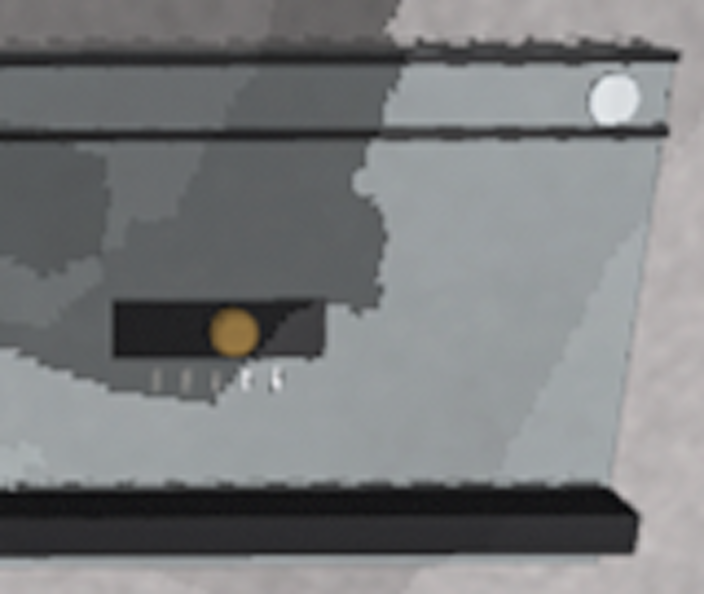

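```bash
cat >> h.py <<'E'
from scipy.optimize import least_squares
def w(p,P):
    x,y,a=p;P=np.atleast_2d(np.array(P,float));c,s=np.cos(a),np.sin(a)
    return np.c_[x+c*P[:,0]-s*P[:,1],y+s*P[:,0]+c*P[:,1],P[:,2]]
def fit(sets,p0):
    f=lambda p:np.concatenate([(proj(c,w(p,P))-uv).ravel() for c,P,uv in sets])
    r=least_squares(f,p0,loss='soft_l1');return r.x,r.fun.reshape(-1,2)
def load(n):
    d=np.load(n+'.npz');return d['im'],d['K'],d['R'],d['t']
def un(uv,ox,oy,k): return (np.array(uv,float)+.5)/k-.5+[ox,oy]
E
cat > f.py <<'E'
from h import *
np.set_printoptions(precision=4,suppress=True)
s=cam('scene')
w1,w2=load('w1'),load('w2')
D=[[.0455,-.16,.016],[.0455,.16,.016],[.0455,-.16,.034],[.0455,.16,.034],[-.07,-.16,.016],[-.07,.16,.016],[0,.05,.016]]
uv=np.r_[un([[110,490]],85,105,4.4),un([[612,487]],235,105,4.4),un([[85,522]],85,105,4.4),un([[637,515]],235,105,4.4),un([[32,67]],85,105,4.4),un([[676,60]],235,105,4.4),un([[219.5,328]],235,105,4.4)]
p0=[.535,-.148,.14]
d,r=fit([(w2,D,uv)],p0);print('deck w',d,np.degrees(d[2]));print(r)
Ds=[[.0455,-.16,.034],[.0455,.16,.034],[-.07,-.16,.016],[-.07,.16,.016],[0,.05,.016],[.0455,.16,.016]]
us=un([[42,212],[708,258],[105,49],[730,90],[493,185],[710,250]],98,120,5)
d2,r2=fit([(s,Ds,us)],p0);print('deck s',d2,np.degrees(d2[2]));print(r2)
pin=un([[235,332]],235,105,4.4)
P=toplane(w2,pin,.023)[0];ps=toplane(s,un([[499,179]],98,120,5),.023)[0]
for dd,q in((d,P),(d2,ps)):
    c,sn=np.cos(dd[2]),np.sin(dd[2]);print('pin',q,np.array([[c,sn],[-sn,c]])@(q[:2]-dd[:2]))
R=[[-.045,-.095,.008],[-.045,.095,.008],[.045,.095,.008],[0,.05,.008]]
u=un([[50,45],[733,40],[706,334],[563,193]],155,145,4)
k,r=fit([(w1,R,u)],[.52,.195,-.33]);print('rack w',k,np.degrees(k[2]));print(r)
R2=[[.045,-.095,.008],[-.045,.095,.008],[.045,.095,.008],[0,.05,.008]]
u2=un([[45,277],[669,335],[562,538],[491,374]],265,140,7)
k2,r=fit([(s,R2,u2)],[.52,.195,-.33]);print('rack s',k2,np.degrees(k2[2]));print(r)
print('grip top mid check', proj(w1,w(k,[[-.022,-.007,.063],[-.022,.007,.063],[.022,.007,.063]])), un([[367,344],[420,344]],155,145,4))
E
python3 f.py
```

```text
deck w [ 0.5339 -0.1509  0.1457] 8.347985690428331
[[ 0.4056  1.2304]
 [-0.0355  0.5292]
 [-1.7349  0.2519]
 [ 1.122   0.3914]
 [-0.8306 -1.4661]
 [ 0.8609 -1.5822]
 [-0.2249  0.9841]]
deck s [ 0.5317 -0.1485  0.148 ] 8.482555921923096
[[-2.3735 -0.0008]
 [ 0.4843 -0.3824]
 [-0.1416 -0.3282]
 [ 0.2603 -0.7542]
 [ 0.17   -0.0525]
 [ 0.2249  5.4933]]
pin [ 0.5241 -0.0984  0.023 ] [-0.002   0.0533]
pin [ 0.5252 -0.0954  0.023 ] [0.0014 0.0535]
rack w [ 0.5321  0.1922 -0.326 ] -18.679111702741213
[[ 0.3922  0.0646]
 [-0.114  -0.0655]
 [-0.5152 -0.4121]
 [ 0.1761  0.2698]]
rack s [ 0.5305  0.194  -0.3245] -18.592444458960337
[[-0.0823  0.0839]
 [ 0.2037 -0.08  ]
 [-0.1603  0.1686]
 [ 0.0471 -0.1984]]
grip top mid check [[245.7839 189.9675]
 [260.5438 189.8506]
 [260.3793 231.6907]] [[246.375 230.625]
 [259.625 230.625]]
```

The wrist and scene fits agree within about 2 mm and 0.2°. The pin sits at deck y ≈ +53.4 mm. Now I'll grasp and lift the rack, with the jaws part-open so the finger backs clear the vials.

```bash
python3 - <<'E'
from h import *
np.set_printoptions(precision=4,suppress=True)
R=rotz(np.radians(90-18.65)); g=[.5316,.1928]
move_gripper(.04,40)
move_pose(g+[.11],R)
servo_line(g+[.023],speed=.08)
s=state();print(s['eef_pos'],s['wrist_force'])
print(move_gripper(.0,40)); s=state();print(s['eef_pos'],s['grip_width'],s['wrist_force'])
f0=s['wrist_force']
servo_line(g+[.05],speed=.05); wait(.2); s=state();print(s['eef_pos'],s['grip_width'],s['wrist_force'],s['wrist_torque'],s['t'])
for n in('side','wrist'):
    cv2.imwrite(f'pics/{n}3.png',cam(n)[0])
E
```

```text
[0.532  0.1929 0.0235] [ 0.0297 -0.5811  0.6156]
False
[0.532  0.1929 0.0235] 0.013661080758536519 [ 0.6105 -0.912   5.4215]
[0.5313 0.1927 0.0497] 0.013273540073200515 [-0.2846 -0.0162 -3.8367] [ 0.1005 -0.0003  0.0153] 8.6583
```

View pics/side3.png

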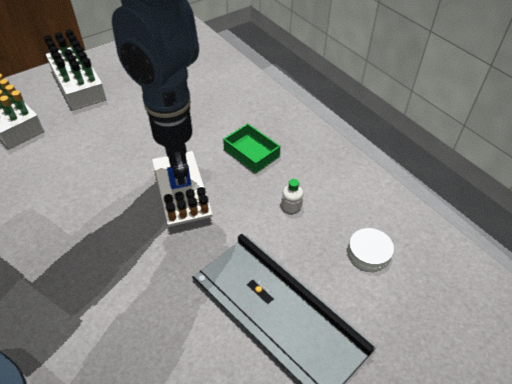

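View pics/wrist3.png

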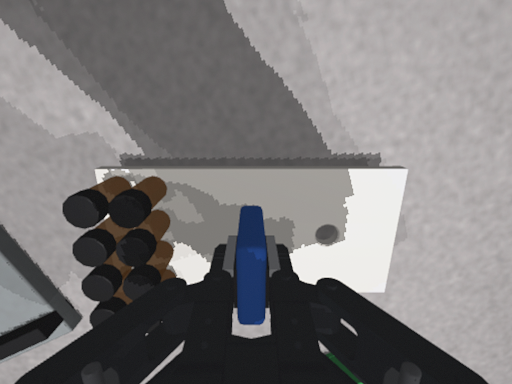

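The rack is held and level: grip reads 13.3 mm and about 4.2 N of weight. Next I'll carry it over the deck, 6 mm off the fence with the hole about 22 mm short of the pin.

```bash
cat >> h.py <<'E'
DK=np.array([.533,-.150,np.radians(8.4)])
RD=rotz(np.pi/2+DK[2])
def dk(x,y,z): return w(DK,[[x,y,z]])[0]
def indeck(v): 
    c,s=np.cos(DK[2]),np.sin(DK[2]); return np.array([c*v[0]+s*v[1],-s*v[0]+c*v[1],v[2]])
def st():
    s=state(); q=indeck(np.r_[s['eef_pos'][:2]-DK[:2],s['eef_pos'][2]]); return np.r_[q*1000,indeck(s['wrist_force']),s['t']]
E
python3 - <<'E'
from h import *
np.set_printoptions(precision=2,suppress=True)
servo_line([.5316,.1928,.13],speed=.15)
move_pose(dk(-.006,-.019,.13),RD)
servo_line(dk(-.006,-.019,.0505),speed=.08);wait(.3)
print(st())
for n in('scene','side','wrist'):
    c=cam(n);cv2.imwrite(f'pics/{n}4.png',c[0]);np.savez(f'{n}4.npz',im=c[0],K=c[1],R=c[2],t=c[3])
E
```

```text
[ -5.86 -19.11  50.81   0.13   0.4   -2.81  12.24]
```

View pics/side4.png

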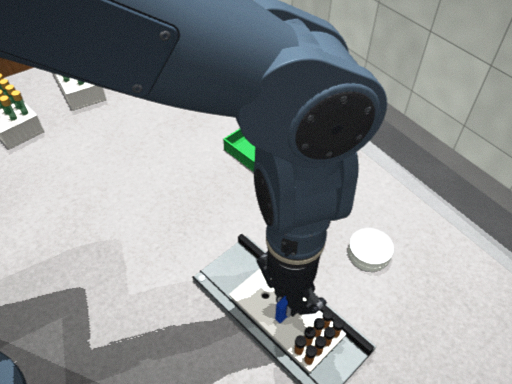

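View pics/wrist4.png

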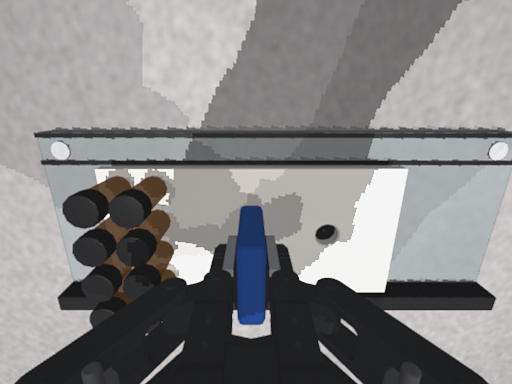

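View pics/scene4.png

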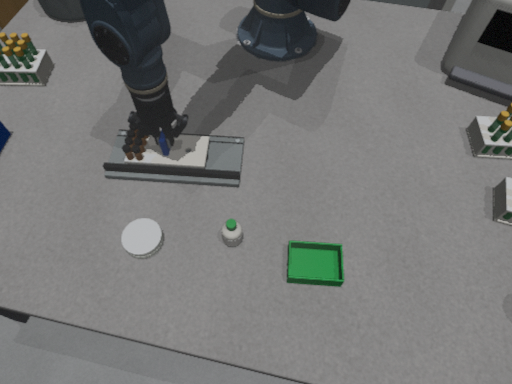

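The rack hovers parallel to the fence, with dark slot visible through the hole at (326,232) in the wrist view. I'll feel for the fence next.

```bash
python3 - <<'E'
from h import *
np.set_printoptions(precision=2,suppress=True)
b=np.mean([st() for _ in range(1)],0); x=-.006
for i in range(22):
    x+=.0005; servo_line(dk(x,-.019,.0505),speed=.01); wait(.06); v=st()
    if i%3==0 or abs(v[3]-b[3])>1: print(round(x*1000,1),v)
    if v[3]-b[3]<-2.0: break
wait(.1);print(st())
E
```

```text
-5.5 [ -5.51 -19.01  50.48  -0.62   0.26  -3.12  12.7 ]
-4.0 [ -3.99 -19.02  50.51   0.16  -0.04  -4.56  13.62]
-2.5 [ -2.52 -19.02  50.49  -0.3   -0.93  -4.16  14.55]
-1.0 [ -0.97 -19.    50.5    1.3   -0.26  -3.93  15.47]
0.0 [ -0.32 -18.97  50.44  -2.16   0.57  -2.39  16.09]
[ -0.3  -18.96  50.44  -3.1    0.34  -2.21  16.19]
```

```bash
python3 - <<'E'
from h import *
np.set_printoptions(precision=2,suppress=True)
x=-.0008
servo_line(dk(x,-.019,.0495),speed=.01); wait(.3)
b=np.mean([(wait(.05),st())[1] for _ in range(4)],0);print(b); z=.0495
for i in range(16):
    z-=.0005; servo_line(dk(x,-.019,z),speed=.012); wait(.06); v=st()
    print(round(z*1000,1),v)
    if v[5]-b[5]>1.8: break
move_gripper(.020); wait(.4); s=state(); print(s['grip_width'],st())
for n in('scene','side','wrist'):
    c=cam(n);cv2.imwrite(f'pics/{n}5.png',c[0])
E
```

```text
[ -0.75 -19.02  49.51   0.13  -0.07  -4.04  16.89]
49.0 [ -0.82 -18.98  48.98   0.07   0.14  -4.55  17.27]
48.5 [ -0.82 -19.    48.48  -0.07   0.06  -3.96  17.58]
48.0 [ -0.81 -19.01  47.98  -0.89  -0.35  -3.89  17.89]
47.5 [ -0.82 -18.98  47.47  -0.1   -0.31  -4.47  18.2 ]
47.0 [ -0.81 -18.98  47.     0.2   -0.28  -4.68  18.51]
46.5 [ -0.81 -18.97  46.48   0.92   0.07  -4.41  18.82]
46.0 [ -0.73 -19.11  46.27  -0.98  -0.38   1.52  19.12]
0.019998536283384202 [ -0.8  -19.02  45.99   1.62  -0.24  -0.16  19.77]
```

View pics/wrist5.png

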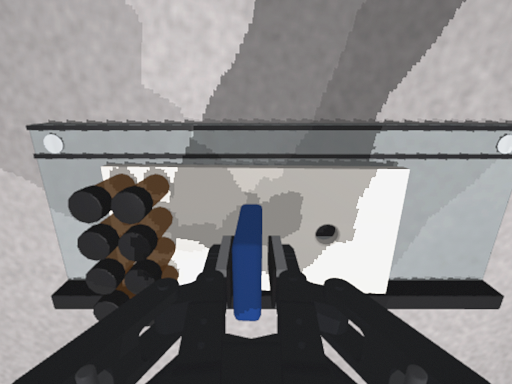

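View pics/side5.png

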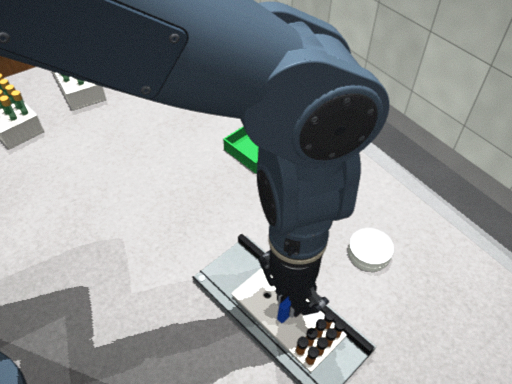

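The plate met the pin at the expected height, about 46.3 mm TCP. Now it is released and leaning, with the grip visibly tilted toward the vials. I'll push it gently along the fence in small steps, watching the force.

```bash
python3 - <<'E'
from h import *
np.set_printoptions(precision=2,suppress=True)
x=-.0008;z=.046
b=np.mean([(wait(.05),st())[1] for _ in range(3)],0);print(b); y=-.019
while y<.0035:
    y+=.001 if y<-.003 else .0005
    servo_line(dk(x,y,z),speed=.012); wait(.04); v=st(); print(round(y*1000,1),v[1:7])
    if v[4]-b[4]<-5: print('stop');break
for n in('wrist','side'):
    c=cam(n);cv2.imwrite(f'pics/{n}6.png',c[0])
E
```

```text
[ -0.81 -19.    45.98   0.21   0.26   0.27  20.02]
-18.0 [-18.03  46.01   0.42  -0.11  -0.01  20.36]
-17.0 [-17.08  46.04   0.45  -1.82  -1.03  20.65]
-16.0 [-16.01  46.06  -0.16  -1.54   0.34  20.94]
-15.0 [-14.99  46.07   0.29  -1.43   0.78  21.23]
-14.0 [-13.96  46.04  -0.76  -1.72   0.6   21.52]
-13.0 [-12.99  46.05   0.23  -1.55   1.79  21.82]
-12.0 [-12.    46.07  -0.19  -2.98   2.25  22.11]
-11.0 [-10.99  46.06   1.51  -2.45   2.34  22.4 ]
-10.0 [-9.95 46.02  0.   -2.61  2.58 22.69]
-9.0 [-8.92 46.    0.39 -2.81  2.49 22.98]
-8.0 [-7.83 45.93  0.55 -2.37  1.66 23.27]
-7.0 [-6.83 45.92 -0.38 -1.79  2.06 23.57]
-6.0 [-5.85 45.94  0.19 -1.84  2.32 23.86]
-5.0 [-4.87 45.95  0.09 -1.39  0.88 24.15]
-4.0 [-3.91 45.97  0.38 -1.96  0.34 24.44]
-3.0 [-2.86 45.97  0.37 -2.27  0.04 24.73]
-2.5 [-2.45 45.96  0.2  -1.47  0.12 25.02]
-2.0 [-1.97 45.97  0.29 -1.53  0.04 25.32]
-1.5 [-1.42 45.94 -0.08 -2.12  0.14 25.61]
-1.0 [-0.91 45.97  0.28 -1.67 -0.41 25.9 ]
-0.5 [-0.38 45.94  0.63 -1.15 -1.3  26.19]
0.0 [ 0.08 45.98  0.11 -1.23 -1.08 26.48]
0.5 [ 0.64 46.02 -0.24  0.73  0.52 26.77]
1.0 [ 1.05 46.03  0.46 -0.81  0.14 27.07]
1.5 [ 1.54 45.98 -0.15  0.68 -0.11 27.36]
2.0 [ 2.04 45.98 -0.63  0.17 -0.49 27.65]
2.5 [ 2.53 45.98 -0.18  0.7   0.49 27.94]
3.0 [ 2.99 46.02 -0.77  0.07  0.02 28.23]
3.5 [ 3.52 46.02  0.2   0.02  0.63 28.52]
```

View pics/wrist6.png

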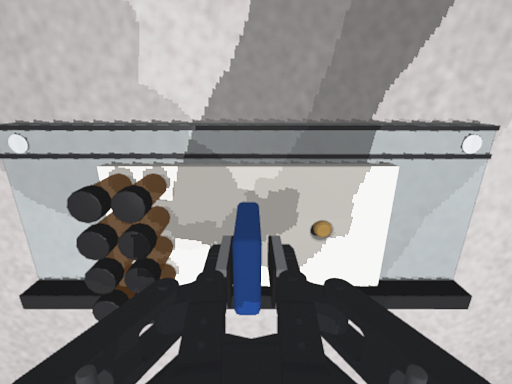

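The force vanished at y ≈ +0.5. The grip is now upright, and the brass pin fills the hole at (321,230). I'll release, retract and check.

```bash
python3 - <<'E'
from h import *
np.set_printoptions(precision=2,suppress=True)
servo_line(dk(-.0008,.004,.046),speed=.02)
move_gripper(.032); print(st())
servo_line(dk(-.0008,.004,.17),speed=.08); wait(.3); print(st())
for n in('scene','wrist'):
    c=cam(n);cv2.imwrite(f'pics/{n}7.png',c[0]);np.savez(f'{n}7.npz',im=c[0],K=c[1],R=c[2],t=c[3])
b=c[0];cv2.imwrite('pics/w7z.png',cv2.resize(b[105:240,85:405],None,fx=2.4,fy=2.4,interpolation=cv2.INTER_CUBIC))
move_pose([.35,.1,.3],rotz(np.radians(98)))
c=cam('side');cv2.imwrite('pics/s7z.png',cv2.resize(c[0][220:384,180:390],None,fx=3.5,fy=3.5,interpolation=cv2.INTER_CUBIC))
c=cam('scene');cv2.imwrite('pics/c7z.png',cv2.resize(c[0][120:270,98:353],None,fx=3,fy=3,interpolation=cv2.INTER_CUBIC)); print(st()[-1])
E
```

```text
[-0.79  4.01 46.    0.07 -0.56  0.16 29.15]
[ -0.87   4.04 169.83  -0.03   0.79   0.15  31.15]
32.6083
```

View pics/w7z.png

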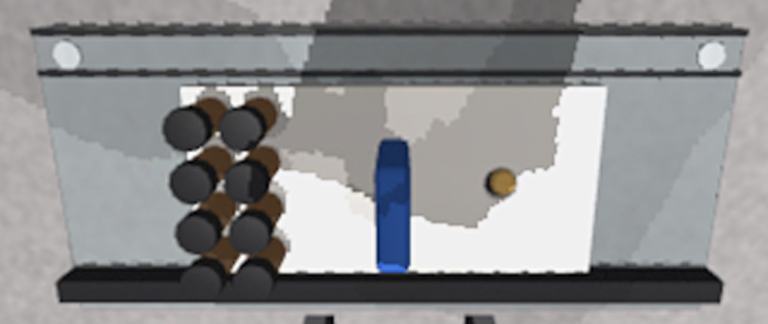

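View pics/s7z.png

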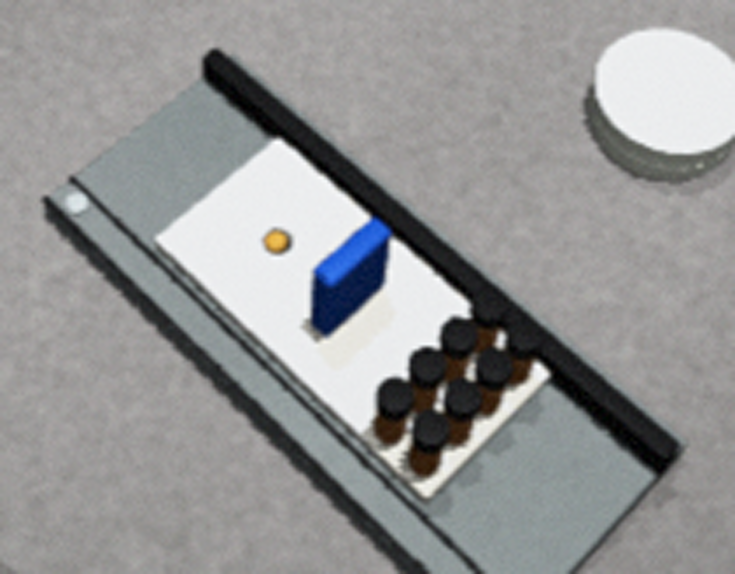

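View pics/c7z.png

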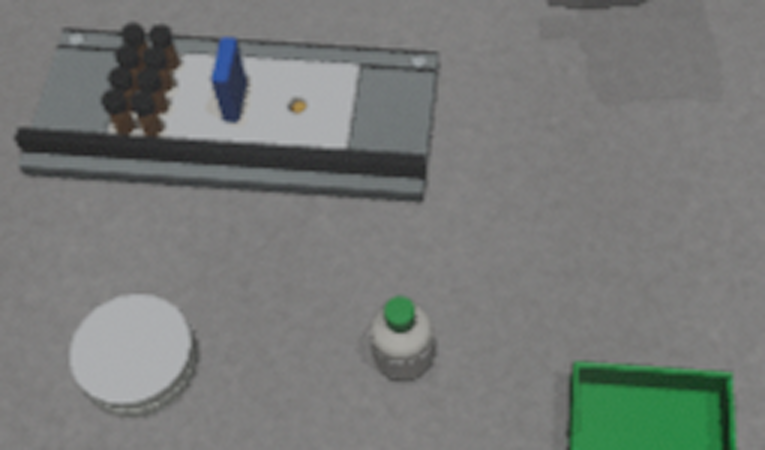

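The pictures look docked. As a numeric check I'll triangulate the plate corners and grip top from the views.

```bash
python3 - <<'E'
from h import *
np.set_printoptions(precision=4,suppress=True)
w7=load('wrist7'); s=cam('side'); sc=cam('scene')
def tri(l):
    A=[];bb=[]
    for c,uv in l:
        P=c[1]@np.c_[c[2],c[3]]; A+= [uv[0]*P[2]-P[0],uv[1]*P[2]-P[1]]
    A=np.array(A);A/=np.linalg.norm(A[:,:3],axis=1,keepdims=True); return np.linalg.lstsq(A[:,:3],-A[:,3],rcond=None)[0]
W=lambda a,b:un([[a,b]],85,105,2.4)[0];S=lambda a,b:un([[a,b]],180,220,3.5)[0]
for n,l in {'-x+y plate top':[(w7,W(606,87)),(s,S(157,239))],'-x-y screw L n/a deck z16':[(w7,W(711,55)),(s,S(77,203))],
 'pin top':[(w7,W(502,182)),(s,S(277,240))],'-x-y':[(w7,W(180,87)),(s,S(430,492))]}.items(): print(n,tri(l))
print('lean vs flat right corner pred side px:')
for z in(.024,.033): print(z,proj(s,[toplane(w7,[W(606,87)],z)[0]]),S(157,239))
for q in('reagent','dishes','capbox'):
    sc=cam('scene'); print(q,regions_of(q,'scene')[0]['point'])
E
```

```text
-x+y plate top [ 0.4754 -0.0588  0.0142]
-x-y screw L n/a deck z16 [ 0.4543 -0.0127  0.0085]
pin top [ 0.5259 -0.0975  0.017 ]
-x-y [ 0.5022 -0.2498  0.0259]
lean vs flat right corner pred side px:
0.024 [[224.4454 286.5886]] [224.5    287.9286]
0.033 [[224.816  285.4737]] [224.5    287.9286]
reagent [233.4, 231.7]
dishes [140.7, 237.0]
capbox [316.0, 262.4]
```

```bash
python3 -c "
from workcell import *
print(state()['t']);finish_job()"
```

```text
33.0083
the job is handed in; nothing more can be done
```

The rack is docked on the deck with the pin in its hole. I handed the job in at 33.0 s of the 64 s limit; no verdict is reported.

**What I did:**
- Gripped the rack and carried it over the deck.
- Felt for the fence (about 3 N) and backed off about 0.4 mm.
- Lowered the plate onto the pin until it touched (about 5 N) and let go, so it leaned.
- Pushed the rack along the fence with loosely open fingers. The push stayed at or below about 3 N and fell to zero as the hole dropped over the pin. I then opened the fingers and moved away.

**Last checks:**
- **Pin and lie of the rack:** the wrist, side and scene pictures show the brass pin in the hole, the grip upright and the plate along the fence.
- **Plate height:** the triangulated hole-end corner of the plate came out about 6 mm above a point on the deck's top, against 8 mm expected flat and roughly 17 mm if still leaning. So the plate is flat. The triangulation had a bias of about −7 mm in height, which is close to the 1.5 mm flatness limit's scale several times over, so I used it only relative to the deck. It separates flat from leaning, but cannot confirm the 1.5 mm limit itself.
- **Deck position:** the wrist and scene cameras differed by about 2 mm on where the deck is; touching the fence settled it.
- **Bystanders:** bottle, dishes and box were found within about 2 pixels of where they started, so I take them as undisturbed.

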